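Clamp the glued tube seam with cross-lock tweezers

ROBOT

A 7-joint arm with a two-finger parallel gripper is mounted at the origin on the work surface. World frame = base frame: x ahead of the robot, y to its left, z up, the work surface at z = 0. Lengths are in m, angles in rad, forces in N, time in s.
With the tool pointing down it reaches from about 0.35 to 0.775 m from the base axis. Payload 3.1 kg.
Tool frame: the origin (TCP) lies between the finger pads; the fingertips stand 8 mm ahead of it and the grasp point (between the pads) lies 11 mm behind it; y points along the fingers, z is the direction in which the jaws open and shut, and the axes are right-handed (so a half turn about y gives the same grasp; the last joint's range is limited). The gripper opens to 85 mm and grips with 20 to 120 N. Pads are 22 mm wide; open, the fingers measure 114 mm over their backs; the gripper's body (76 mm by 85 mm) begins 54 mm behind the grasp point. The pads swing forward as they close: fully open they stand 13 mm farther back than shut.
Start: joints at [1.295, 0.311, 0.014, 1.512, -0.004, 1.319, -0.027], TCP at [0.127, -0.535, 0.239] pointing down, gripper open.
Joint ranges: [-2.7, 2.7], [-0.3, 1.91], [-1.27, 1.3], [0.12, 2.57], [-1.44, 4.58], [0.2, 2.03], [-3.05, 3.05]. Speed limits (rad/s): [2.79, 2.79, 3.14, 3.14, 3.14, 3.14, 3.14].

INTERFACE

Orientations are given as a rotation vector (axis times angle).
In Python, from station import r, eyes gives the robot as it stands.
- The arm moves only by the tool drive_tool, never from a script. Its arguments are lists of equal length, an entry for each row: "dp": the shift along the tool's x, y, z in cm, a list of three; "twist": the turn about the tool's y in rad; "gripper": the closure in counts, from 0 (fully open) to 255 (shut). A call has exactly 5 rows; each row is the pose to reach, as a shift and turn from the pose commanded when the call began, along the tool's axes at that moment; what a row does not reach only later rows make up. A row lasts 1/8 s, in which the tool goes at most 62.5 mm and 10.7 degrees, less where a joint would pass 70% of its speed; a pose out of reach is approached as far as the arm can. A call with a gripper value outside its range is refused whole. The fingers move at their own pace and stop on an object; "newtons" is the grip in N (left out, the last holds). Time passes only in rows, so rows that repeat a pose let the fingers close, or fill a call up. It gives the time, the measured TCP pose, the force and the opening at its end, in the units of the state.
- r.read_state(): the state, without advancing time (a new reading comes with each control period).
- eyes.get_image(name): name is "side" or "top" or "wrist"; returns the picture (480x640x3 uint8, red, green, blue); there is no depth.
- eyes.get_calibration(name): a dict with "camera_matrix" (3x3 intrinsics, pixels), "eye" and "orientation" of the camera in the world. Camera axes: x right, y up, looking along -z (the intrinsics and any distortion apply to the point x, -y, -z); pixel columns grow to the right and rows downward; lengths in m; the calibration is good to about 2 mm. A picture is of the moment at which its call begins: read the wrist's pose just before it. get_calibration takes no time and is no camera call; for the wrist camera it gives the pose at the moment of the call.
- r.close_job(): hands the job in, once; it reports no verdict.
The state is a dict: "t": time; "qpos": joint angles; "joint_velocities": joint speeds; "joint_torque": joint torques, N m; "tool_pos": TCP position; "ee_rot": TCP orientation; "ft_force": force on the tool from outside, world axes, zero at the start; "torque": the same for the moment, N m; "width": opening from 0.0 (shut) to 1.0 (fully open).
Only numpy, scipy, OpenCV 4.12 (cv2) and the standard library are available. Lean on these libraries where they do the work, as an engineer would, in place of code of your own. Each camera call takes 0.05 s, during which the arm holds its last target.

TASK

Clamp the freshly glued seam of the cardboard tube: squeeze the self-closing tweezers open, lift them off the clip rail, slide the open jaws down over the rim at the lap seam, one inside and one outside, until you feel the fork bear on the top edge of the inner sleeve, then let them close on the wall and leave them standing there upright and square. Go gently: the glue is wet and the sleeve must not be pushed down. Leave the other things alone.

Things in the scene. Friction and masses are not known exactly. Their poses are not given: they have to be found in the camera images.
- tweezers_grip (a point): Upright steel cross-lock (self-closing) tweezers, 140 mm long, 50 to 80 g, tail up. This point is midway between their two brown fibre grips, to be squeezed along y (z points to the tail; a half turn about z changes nothing). Grips 34 mm tall, 14 mm wide along x, 36 mm over their outsides while clipped, 31 mm at the squeeze stop; the tail ends 45 mm above this point.
- tweezers_fork (a point): The fork of the tweezers, 60 mm below tweezers_grip, same axes: the underside of the arms' crossing, 16 mm across y. The jaws hang from it, one on each side in y, 10 mm wide along x, ending 34 mm below it; their clamping pads are the last 14 mm. Squeezed to the stop the pads are 25 mm apart, the jaws just below the fork too.
- jaw_a (a joint): Opening of the tweezers (both arms move alike). The grips take 12 N to start and 16 N at the stop; squeezed, the jaws open; let go, they close by spring. 0 rad: 8 mm between the pads (as clipped on the rail, or clamped on the seam); 0.068: squeeze stop; -0.032: jaws shut on nothing.
- rail: Clip rail fixed on the bench: dark foot 200 x 75 x 18 mm with an upright plywood batten 8 mm thick along its x, top edge 75 mm above the bench, two clothes pegs 80 mm from its middle (24 mm taller). Origin under the foot's centre. The fork of the tweezers rests on the batten's top edge, within 25 mm of its middle.
- tube: Cardboard tube, 80 mm outside diameter, wall 3 mm, on a fixed round wooden base (120 mm wide, 14 mm high); its rim is 84 mm above the bench. Origin under the base's centre, z up, x towards the lap seam: a raised paler strip 18 mm wide, 2.5 mm thick, down its outside. Inside sits the pale neck sleeve.
- seam (a point): Mid-thickness of tube, sleeve and strip together (8 mm in all), at the height of the tube's rim at the seam, 38.5 mm from the tube's axis; x points radially outwards, z up. The tweezers' y axis must lie along this x.
- sleeve (a joint): How far (m) the pale neck sleeve inside the tube has been pushed down from where it was set: 0 at the start. Wall 2.5 mm, 74 mm outside diameter, upright; its top edge was set by hand 4 to 18 mm above the tube's rim, different each time: seen or felt, but not measured here. The wet glue holds it against a push of 9 N; pushed harder it slides down. Body origin: mid-wall on its top edge at the seam.
- glue: Bystander: yellow glue bottle, 54 mm wide, 105 mm tall; origin under its centre.
- bundle: Bystander: banded bundle of seven small cardboard tubes standing upright, 66 mm wide, 65 mm tall; origin under its centre.
- scissors: Bystander: scissors with red loops lying on the bench, 145 mm long, 8 mm high; origin at the pivot end of the blades.
- bowl: Bystander: pink bowl, 130 mm wide, 50 mm tall; origin under its centre.

How it is judged:
On the way, in this order (a step that is already met when the one before it is completed fails the run):
1. the tweezers, squeezed open, are lifted clear of the rail (z of tweezers_fork in the frame of rail above 0.115 m and value of joint jaw_a above 0.03 rad and contact force between the fingers and tweezers above 2 N), for 0.1 s.
2. still held open, they straddle the wall at the seam and the fork is pressed on the sleeve's rim (x of tweezers_fork in the frame of seam between -0.006 and 0.006 m and y of tweezers_fork in the frame of seam between -0.006 and 0.006 m and angle between the y axis of tweezers_fork and the x axis of seam, either way round below 0.2 rad and angle between tweezers_fork's own z axis and vertical below 0.14 rad and z of tweezers_fork in the frame of sleeve between -0.002 and 0.002 m and value of joint jaw_a above 0.02 rad and contact force between tweezers and sleeve above 2 N), for 0.2 s.
At the end, for the whole second after the job is handed in: The tweezers are let go, at rest and upright (within 8 degrees), clamping tube and sleeve at the seam: fork within 2 mm of the sleeve's rim in height and 6 mm of the seam's middle, turned squarely across the wall (within 11 degrees), the jaws shut on the 8 mm wall (x of tweezers_fork in the frame of seam between -0.006 and 0.006 m and y of tweezers_fork in the frame of seam between -0.006 and 0.006 m and angle between the y axis of tweezers_fork and the x axis of seam, either way round below 0.2 rad and angle between tweezers_fork's own z axis and vertical below 0.14 rad and z of tweezers_fork in the frame of sleeve between -0.002 and 0.002 m and value of joint jaw_a between -0.015 and 0.015 rad and linear speed of tweezers below 0.02 m/s and contact force between the fingers and tweezers below 0.1 N); the robot touches nothing.
It fails at once if the sleeve is pushed more than 2 mm down into the tube (value of joint sleeve above 0.002 m).
It fails at once if the glue bottle, bundle, scissors or bowl is moved by more than 15 mm (distance of any of glue, bundle, scissors, bowl from where it was at the start of the episode above 0.015 m).
It also fails if it takes over 40 s, if anything falls off the work surface, if the arm or the gripper's body presses on something with over 40 N, if the wrist force passes 120 N, or if a joint passes its speed limit or range.

## Working session

There is one attempt and no reset: what is moved stays moved. The work goes in short steps, Python scripts to look and compute and a tool call to move; the robot and the scene stay as the last step left them, time stands still between calls to the robot, and variables do not carry over. Pictures are saved under pics/ and viewed, and the job is handed in when it is done.

Besides the shell and the picture viewer there is one more tool, called after "Call:" in YAML: its name, and indented under it one key for each argument. drive_tool: Moves the arm, as the interface text tells. Its arguments: {"type":"object","properties":{"dp":{"type":"array","items":{"type":"array","items":{"type":"number"}}},"twist":{"type":"array","items":{"type":"number"}},"gripper":{"type":"array","items":{"type":"number"}},"newtons":{"type":"number"}},"required":["dp","twist","gripper"]}

```bash
ls; mkdir -p pics
python3 - <<'E'
from station import r, eyes
import cv2,numpy as np
s=r.read_state(); print({k:np.round(v,3).tolist() for k,v in s.items()})
for n in ["side","top","wrist"]:
    c=eyes.get_calibration(n); print(n,{k:np.round(v,4).tolist() for k,v in c.items()})
    cv2.imwrite(f"pics/{n}0.png",eyes.get_image(n)[:,:,::-1])
E
```

```text
pics
{'t': 0.0, 'qpos': [1.295, 0.312, 0.014, 1.513, -0.004, 1.319, -0.027], 'joint_velocities': [-0.001, 0.001, 0.001, 0.001, -0.001, -0.001, 0.001], 'joint_torque': [0.0, -37.992, 0.146, -23.06, 0.012, 0.014, -0.0], 'tool_pos': [0.127, -0.534, 0.238], 'ee_rot': [-0.247, 2.1, -2.095], 'ft_force': [0.662, -0.129, -0.428], 'torque': [0.017, -0.009, -0.004], 'width': 0.999}
side {'camera_matrix': [[579.3247, 0.0, 320.1463], [0.0, 579.3247, 238.9427], [0.0, 0.0, 1.0]], 'eye': [0.2479, 0.924, 0.7408], 'orientation': [0.2464, -1.3819, -2.509]}
top {'camera_matrix': [[611.6305, 0.0, 326.6268], [0.0, 611.6305, 237.5018], [0.0, 0.0, 1.0]], 'eye': [0.4406, -0.0284, 1.3165], 'orientation': [0.0898, -0.0722, -1.5592]}
wrist {'camera_matrix': [[332.1923, 0.0, 316.7577], [0.0, 332.1923, 239.0447], [0.0, 0.0, 1.0]], 'eye': [0.191, -0.5187, 0.3725], 'orientation': [-0.2212, 0.176, -1.3281]}
```

View pics/side0.png

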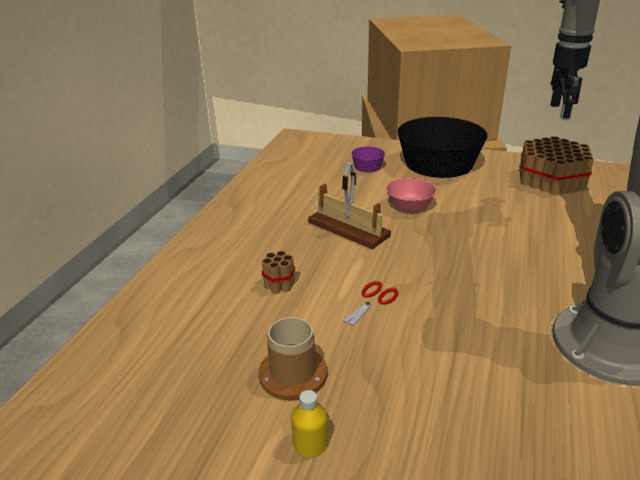

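View pics/top0.png

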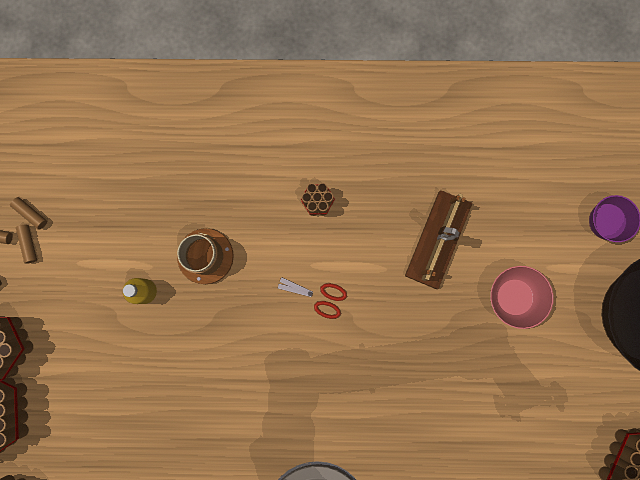

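View pics/wrist0.png

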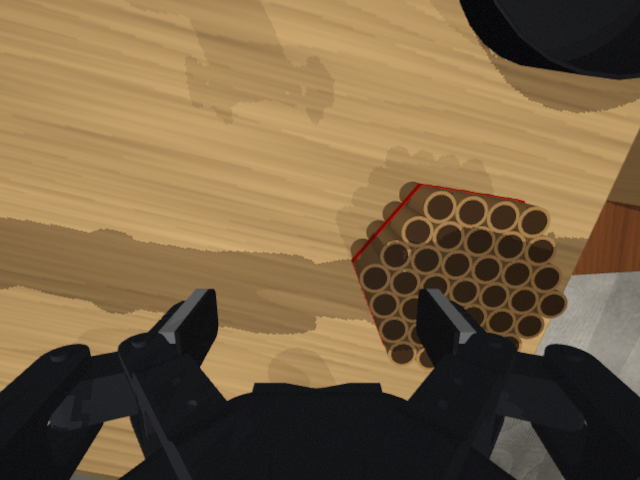

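```bash
cat > h.py <<'E'
import cv2,numpy as np
from scipy.spatial.transform import Rotation as R
from station import r,eyes
def ray(c,u,v):
    d=np.linalg.inv(c["camera_matrix"])@[u,v,1.]
    d=R.from_rotvec(c["orientation"]).apply(d*[1,-1,-1]); return np.array(c["eye"]),d/np.linalg.norm(d)
def plane(c,u,v,z):
    e,d=ray(c,u,v); return e+d*(z-e[2])/d[2]
def proj(c,p):
    q=R.from_rotvec(c["orientation"]).inv().apply(np.array(p)-c["eye"])*[1,-1,-1]
    k=np.array(c["camera_matrix"])@q.T; return (k[:2]/k[2]).T
def tri(rs):
    A=np.zeros((3,3));b=np.zeros(3)
    for e,d in rs:
        M=np.eye(3)-np.outer(d,d);A+=M;b+=M@e
    p=np.linalg.solve(A,b); return p,[np.linalg.norm((np.eye(3)-np.outer(d,d))@(p-e)) for e,d in rs]
def crop(im,x0,y0,x1,y1,s,fn):
    cv2.imwrite(fn,cv2.resize(im[y0:y1,x0:x1],None,fx=s,fy=s,interpolation=cv2.INTER_CUBIC))
E
python3 - <<'E'
from h import *
t=cv2.imread("pics/top0.png");s=cv2.imread("pics/side0.png")
a=cv2.resize(t[220:295,165:245],(400,375),interpolation=2); b=cv2.resize(t[180:300,395:490],(380,480),interpolation=2)
cv2.imwrite("pics/c1.png",np.hstack([np.pad(a,((0,105),(0,0),(0,0))),b]))
a=cv2.resize(s[310:400,250:335],(425,450),interpolation=2); b=cv2.resize(s[155:250,300:395],(475,475),interpolation=2)
cv2.imwrite("pics/c2.png",np.hstack([np.pad(a,((0,25),(0,0),(0,0))),b])[:, :800])
c=eyes.get_calibration("top")
for p in [(205,255),(450,234)]: print(plane(c,*p,0.08))
E
```

```text
[0.53067214 0.23284573 0.08      ]
[ 0.57827562 -0.2641084   0.08      ]
```

View pics/c1.png

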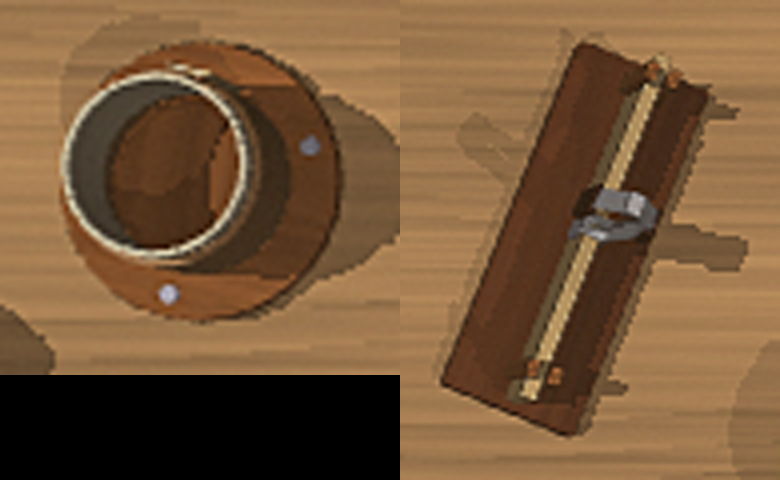

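View pics/c2.png

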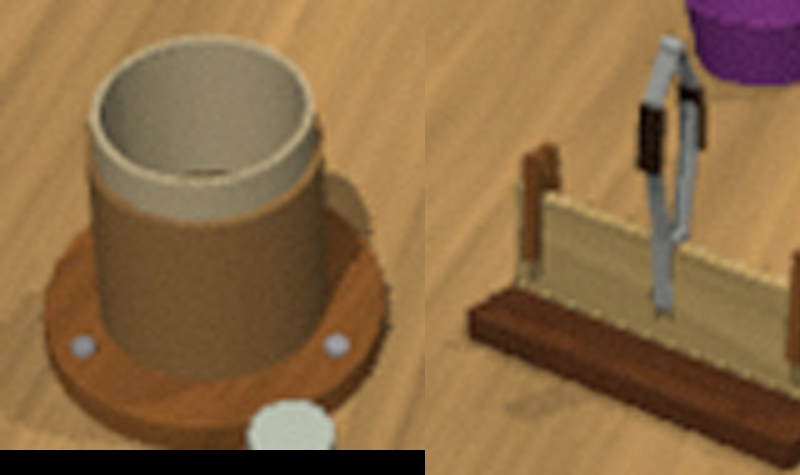

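Run:
```python
from h import *
s=r.read_state(); M=R.from_rotvec(s["ee_rot"]).as_matrix(); print(M.round(3))
c=eyes.get_calibration("top")
f=lambda x,y:(395+x/4,180+y/4)
o=(400,0)
# batten ends (top edge z=.075)
A=plane(c,*f(660-400,80),.075);B=plane(c,*f(530-400,385),.075)
print(A,B,np.degrees(np.arctan2(*(A-B)[1::-1])))
w=eyes.get_calibration("wrist"); q=M.T@(np.array(w["eye"])-s["tool_pos"]);print("cam in tool",q, R.from_rotvec(w["orientation"]).as_matrix().T@M)
```

```text
[[-0.973 -0.001  0.232]
 [-0.232  0.002 -0.973]
 [ 0.    -1.    -0.002]]
[ 0.64912065 -0.28621987  0.075     ] [ 0.49236686 -0.21874675  0.075     ] -23.28898132333876
cam in tool [-0.06557322 -0.13416157 -0.00076786] [[-5.40718797e-04 -1.08708950e-03  9.99999263e-01]
 [-9.65849849e-01  2.59102318e-01 -2.40585937e-04]
 [-2.59101866e-01 -9.65849267e-01 -1.19006672e-03]]
```

Run:
```python
from h import *
s=r.read_state(); M=R.from_rotvec(s["ee_rot"]).as_matrix()
t=eyes.get_calibration("top");sd=eyes.get_calibration("side")
p,e=tri([ray(t,450,231),ray(sd,350,163.5)]);print(p,e)
g=np.array([p[0],p[1],.31]); print("dp cm",M.T@(g-s["tool_pos"])*100)
```

```text
[ 0.57156365 -0.24488794  0.18224988] [np.float64(0.0009738912617579783), np.float64(0.0009738912617578927)]
dp cm [-49.92725325  -7.12694959 -17.89200036]
```

Call:
drive_tool:
  dp:
    - [-5,-3,-1.8]
    - [-10.5,-5,-3.8]
    - [-16,-7,-5.8]
    - [-21.5,-7.1,-7.7]
    - [-27,-7.1,-9.7]
  twist: [0,0,0,0,0]
  gripper: [0,0,0,0,0]

```text
t: 0.78
tool_pos: [0.369, -0.3771, 0.3105]
ee_rot: [-0.246, 2.097, -2.098]
ft_force: [0.1, -1.1, -1.1]
width: 1.001
```

Call:
drive_tool:
  dp:
    - [-5.5,0,-2]
    - [-11,0,-4]
    - [-16.5,0,-6]
    - [-22.9,0,-8.2]
    - [-22.9,0,-8.2]
  twist: [0.16,0.32,0.48,0.64,0.64]
  gripper: [0,0,0,0,0]

```text
t: 1.4
tool_pos: [0.5753, -0.2385, 0.3083]
ee_rot: [-0.4, -2.009, 1.998]
ft_force: [0.0, -0.0, 0.7]
width: 0.999
```

Run:
```python
from h import *
s=r.read_state(); M=R.from_rotvec(s["ee_rot"]).as_matrix(); print(s["t"],s["tool_pos"],s["qpos"],M.round(3))
print(eyes.get_calibration("wrist"))
cv2.imwrite("pics/w1.png",eyes.get_image("wrist")[:,:,::-1])
```

```text
1.4 [ 0.57526959 -0.23848773  0.30832567] [ 0.47369077  0.45647567 -0.17319661  1.14204565  0.07086485  1.55098663
 -1.65008394] [[-0.923 -0.    -0.385]
 [ 0.385  0.006 -0.923]
 [ 0.002 -1.    -0.005]]
{'camera_matrix': array([[332.19229753,   0.        , 316.75766019],
       [  0.        , 332.19229753, 239.0446644 ],
       [  0.        ,   0.        ,   1.        ]]), 'eye': array([ 0.63563036, -0.2635909 ,  0.44230356]), 'orientation': array([-0.16887706,  0.26151666, -1.95230075])}
```

View pics/w1.png

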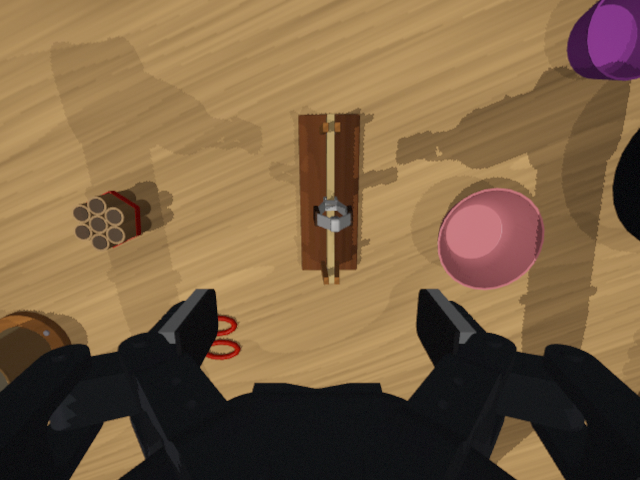

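Run:
```python
from h import *
crop(cv2.imread("pics/w1.png"),285,105,375,290,3.2,"pics/w1c.png")
```

```text
(no output)
```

View pics/w1c.png

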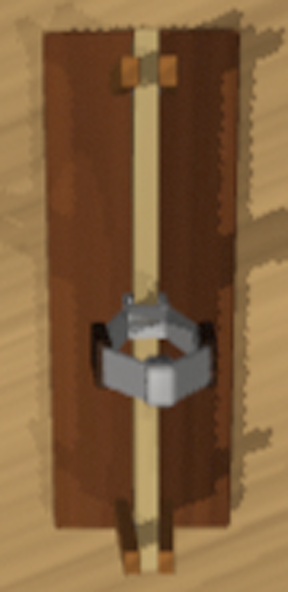

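Run:
```python
from h import *
c=eyes.get_calibration("wrist"); s=r.read_state(); M=R.from_rotvec(s["ee_rot"]).as_matrix()
f=lambda x,y:(285+x/3.2-.4,105+y/3.2-.4)
A=plane(c,*f(147,32),.075);B=plane(c,*f(150,560),.075)
print(A,B,np.degrees(np.arctan2(*(B-A)[1::-1])))
G=[plane(c,*f(92,350),.145),plane(c,*f(217,350),.145)];print(G,np.linalg.norm(G[0]-G[1]))
T=plane(c,*f(160,370),.18);print("tail",T)
t=eyes.get_calibration("top");sd=eyes.get_calibration("side")
print(tri([ray(t,450,231),ray(sd,350,163.5),ray(c,*f(160,370))]))
n=M[:,2]
for p in (A,B,*G,T): print(M.T@(p-s["tool_pos"])*100)
```

```text
[ 0.66086893 -0.2927655   0.075     ] [ 0.49006923 -0.22428165  0.075     ] 158.1511875663087
[array([ 0.58308843, -0.24119149,  0.145     ]), array([ 0.56931808, -0.27394394,  0.145     ])] 0.035529502110678596
tail [ 0.57772444 -0.25794789  0.18      ]
(array([ 0.57439319, -0.25263071,  0.17594193]), [np.float64(0.006710581098834248), np.float64(0.0027583895724514005), np.float64(0.005702340428151777)])
[-10.08550953  23.34524318   1.39634287]
[ 8.31345148 23.38398112  1.71649421]
[-0.90028952 16.36853182 -0.35125322]
[-0.90287727 16.36111091  3.2016883 ]
[-1.04903279 12.8645553   1.3938873 ]
```

Run:
```python
from h import *
t=eyes.get_calibration("top");sd=eyes.get_calibration("side")
T=[.5777,-.2579,.18]; G=[.5765,-.2575,.135]
for c,n,(x0,y0,x1,y1) in ((t,"top",(420,205,480,255)),(sd,"side",(325,155,385,240))):
    im=cv2.imread(f"pics/{n}0.png")
    print(n,proj(c,T),proj(c,G))
    k=6; z=cv2.resize(im[y0:y1,x0:x1],None,fx=k,fy=k,interpolation=2)
    for p,col in ((T,(0,0,255)),(G,(0,255,0))):
        q=(proj(c,p)-[x0,y0]+.5)*k; cv2.circle(z,tuple(int(v) for v in q),3,col,-1)
    cv2.imwrite(f"pics/z{n}.png",z)
a,b=cv2.imread("pics/ztop.png"),cv2.imread("pics/zside.png")
cv2.imwrite("pics/z.png",np.hstack([np.pad(a,((0,b.shape[0]-a.shape[0]),(0,0),(0,0))),b]))
```

```text
top [456.84467555 228.44418019] [451.98048736 231.79143426]
side [348.52638055 161.76624937] [348.86285124 179.49333615]
```

View pics/z.png

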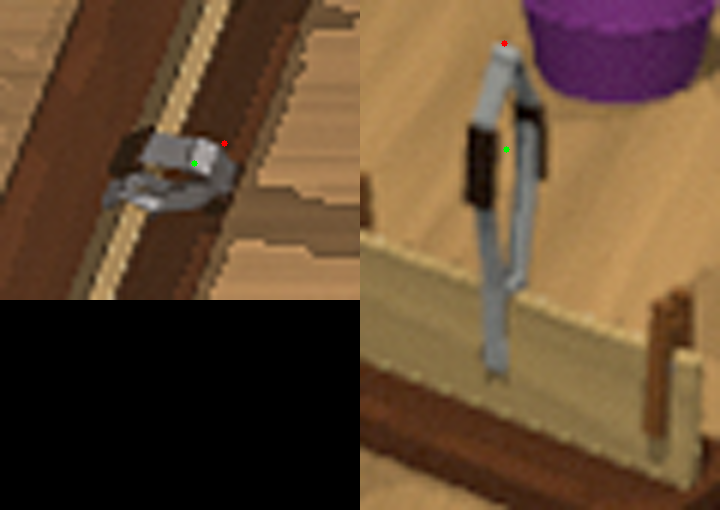

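Run:
```python
from h import *
c=eyes.get_calibration("wrist"); s=r.read_state(); M=R.from_rotvec(s["ee_rot"]).as_matrix()
t=eyes.get_calibration("top");sd=eyes.get_calibration("side")
w=ray(c,285+160/3.2-.4,105+372/3.2-.4);a=ray(t,453.8,230.6);b=ray(sd,349,162.8)
for q in ([w,a],[w,b],[a,b],[w,a,b]):
    p,e=tri(q);print(p,e,M.T@(p-s["tool_pos"])*100)
# batten from top view z=.075: fresh
im=cv2.imread("pics/top0.png")
```

```text
[ 0.5746849  -0.25623651  0.16476065] [np.float64(0.0012525758127157995), np.float64(0.0012525758127159114)] [-0.70574383 14.38930877  1.35736525]
[ 0.57661611 -0.2577154   0.17758894] [np.float64(0.00011438796813854851), np.float64(0.00011438796813855183)] [-0.93838496 13.10585273  1.41599615]
[ 0.57420323 -0.25195405  0.18040654] [np.float64(0.0006711732813769915), np.float64(0.0006711732813770569)] [-0.49173888 12.82596202  0.97814976]
[ 0.57552418 -0.25541609  0.17754066] [np.float64(0.0025332924427625657), np.float64(0.003119107662580771), np.float64(0.0011602012344336767)] [-0.74849828 13.11144198  1.2465067 ]
```

Call:
drive_tool:
  dp:
    - [-0.4,3,0.7]
    - [-0.8,7,1.4]
    - [-0.8,7.5,1.4]
    - [-0.8,7.5,1.4]
    - [-0.8,7.5,1.4]
  twist: [0.01,0.01,0.01,0.01,0.01]
  gripper: [0,0,0,0,0]

```text
t: 2.08
tool_pos: [0.5741, -0.2616, 0.2377]
ee_rot: [-0.425, -1.993, 1.994]
ft_force: [-0.3, 0.2, 1.3]
width: 1.002
```

Run:
```python
from h import *
s=r.read_state(); M=R.from_rotvec(s["ee_rot"]).as_matrix(); print(s["t"],s["tool_pos"],M.round(3))
im=eyes.get_image("wrist")[:,:,::-1]
cv2.imwrite("pics/w2.png",im);crop(im,250,80,400,330,2.4,"pics/w2c.png")
```

```text
2.075 [ 0.57410971 -0.26156255  0.23767253] [[-0.915  0.004 -0.404]
 [ 0.404 -0.001 -0.915]
 [-0.004 -1.    -0.   ]]
```

View pics/w2c.png

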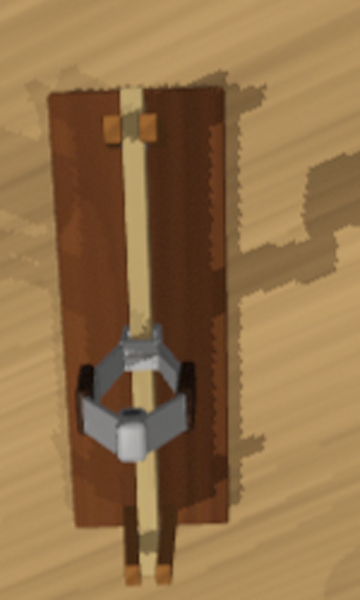

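Run:
```python
from h import *
c=eyes.get_calibration("wrist"); s=r.read_state(); M=R.from_rotvec(s["ee_rot"]).as_matrix()
f=lambda x,y:(250+x/2.4-.3,80+y/2.4-.3)
L=lambda p:(M.T@(p-s["tool_pos"])*100).round(2)
for p in ((131.5,92),(149,560)): print(L(plane(c,*f(*p),.075)))
for p in ((79,400),(194,400)): print('grip',L(plane(c,*f(*p),.135)))
for p in ((79,370),(194,370)): print('gript',L(plane(c,*f(*p),.152)))
print('tail',L(plane(c,*f(132,425),.18)),plane(c,*f(132,425),.18))
t=eyes.get_calibration("top");sd=eyes.get_calibration("side")
w=ray(c,*f(132,425));b=ray(sd,349,162.8);p,e=tri([w,b]);print(p,e,L(p))
```

```text
[-9.12 16.29 -1.08]
[ 8.94 16.22 -0.52]
grip [ 0.39 10.26 -2.58]
grip [ 0.39 10.26  0.98]
gript [-0.99  8.56 -2.37]
gript [-0.99  8.56  0.89]
tail [-0.26  5.76 -0.78] [ 0.57995955 -0.25540758  0.18      ]
[ 0.5776955  -0.25563258  0.1779829 ] [np.float64(0.0017520464499488026), np.float64(0.0017520464499489164)] [-0.06  5.96 -0.67]
```

Call:
drive_tool:
  dp:
    - [-0.1,2,-0.78]
    - [-0.1,5,-0.78]
    - [-0.1,8,-0.78]
    - [-0.1,10.5,-0.78]
    - [-0.1,11.5,-0.78]
  twist: [-0.03,-0.03,-0.03,-0.03,-0.03]
  gripper: [0,0,0,0,0]
  newtons: 30

```text
t: 2.75
tool_pos: [0.5771, -0.2542, 0.1198]
ee_rot: [-0.391, -2.01, 2.01]
ft_force: [-0.4, -0.3, 0.3]
width: 0.999
```

Run:
```python
from h import *
s=r.read_state(); M=R.from_rotvec(s["ee_rot"]).as_matrix(); print(s["t"],s["tool_pos"],M.round(3),s["ft_force"])
im=eyes.get_image("wrist")[:,:,::-1]
cv2.imwrite("pics/w3.png",im)
c=eyes.get_calibration("side");print(proj(c,s["tool_pos"]))
im=eyes.get_image("side")[:,:,::-1]
crop(im,310,130,410,240,5,"pics/s3.png")
```

```text
2.75 [ 0.57707268 -0.25422921  0.11975065] [[-0.927 -0.001 -0.376]
 [ 0.376  0.    -0.927]
 [ 0.001 -1.    -0.   ]] [-0.41750709 -0.30366241  0.30828092]
[348.21289373 185.89335592]
```

View pics/w3.png

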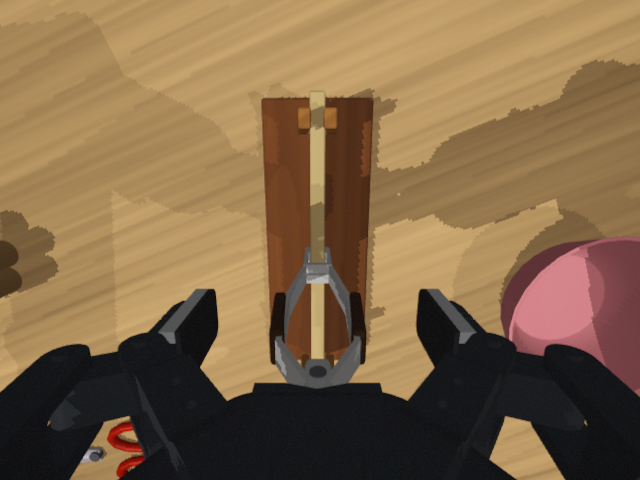

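View pics/s3.png

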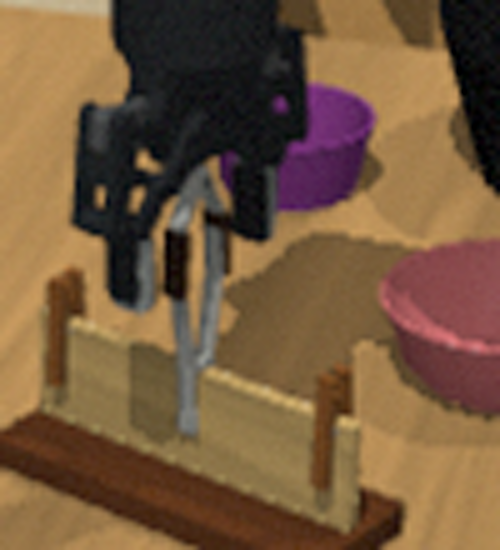

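Call:
drive_tool:
  dp:
    - [0,-0.2,0]
    - [0,-0.2,0]
    - [0,-0.2,0]
    - [0,-0.2,0]
    - [0,-0.2,0]
  twist: [0,0,0,0,0]
  gripper: [100,180,255,255,255]
  newtons: 30

```text
t: 3.48
tool_pos: [0.578, -0.2548, 0.1233]
ee_rot: [-0.395, -2.01, 2.011]
ft_force: [0.6, -0.4, 4.1]
width: 0.356
```

Run:
```python
from h import *
s=r.read_state(); M=R.from_rotvec(s["ee_rot"]).as_matrix(); print(s["t"],s["tool_pos"],s["ft_force"],s["width"]*85)
im=eyes.get_image("wrist")[:,:,::-1]
cv2.imwrite("pics/w4.png",im)
im=eyes.get_image("side")[:,:,::-1]
crop(im,310,130,410,240,5,"pics/s4.png")
```

```text
3.475 [ 0.57797299 -0.25479634  0.12329102] [ 0.62875507 -0.43643497  4.0539569 ] 30.240099933360426
```

View pics/w4.png

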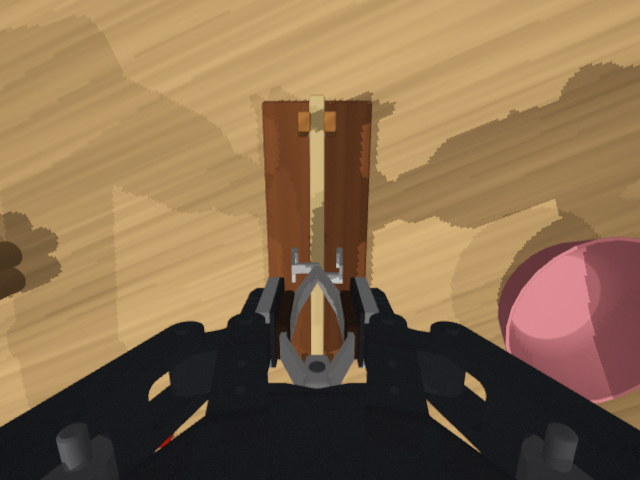

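View pics/s4.png

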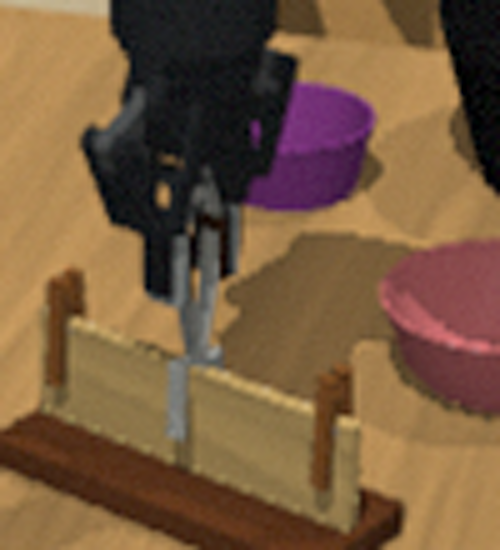

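Call:
drive_tool:
  dp:
    - [0,-1.5,0]
    - [0,-4,0]
    - [0,-8,0]
    - [0,-12,0]
    - [0,-12,0]
  twist: [0,0,0,0,0]
  gripper: [255,255,255,255,255]

```text
t: 4.2
tool_pos: [0.5793, -0.2552, 0.2469]
ee_rot: [-0.402, -2.012, 2.015]
ft_force: [0.1, -0.3, -1.3]
width: 0.351
```

Run:
```python
from h import *
s=r.read_state(); M=R.from_rotvec(s["ee_rot"]).as_matrix(); print(s["t"],s["tool_pos"],s["ft_force"],s["width"]*85,s["qpos"])
cv2.imwrite("pics/t5.png",eyes.get_image("top")[:,:,::-1])
im=eyes.get_image("side")[:,:,::-1];cv2.imwrite("pics/s5full.png",im)
crop(im,300,90,420,240,4,"pics/s5.png")
```

```text
4.2 [ 0.57925372 -0.25518332  0.24690533] [ 0.11739086 -0.31927613 -1.3309095 ] 29.867336823494412 [ 0.49487028  0.48406261 -0.17037966  1.24837695  0.08031305  1.40748001
 -1.62567025]
```

View pics/s5.png

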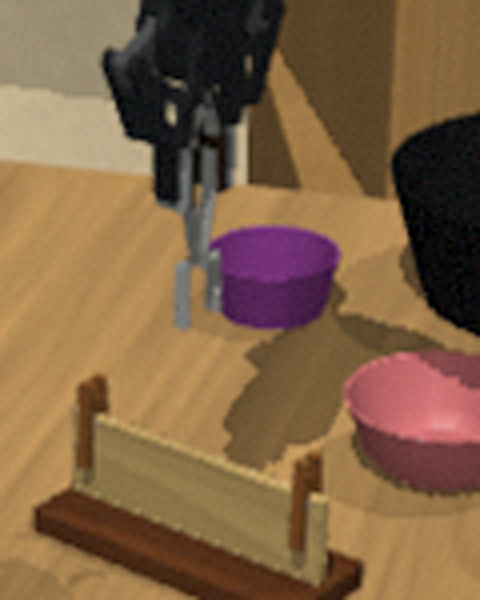

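Run:
```python
from h import *
t=eyes.get_calibration("top");f=lambda x,y:(165+x/5-.4,220+y/5-.4)
C=plane(t,*f(200,181),.014);S=plane(t,*f(190,72),.084);Cs=plane(t,*f(155,165),.098)
print(C,S,Cs,np.degrees(np.arctan2(*(S-C)[1::-1])),np.linalg.norm((S-C)[:2]))
a=cv2.imread("pics/t5.png");crop(a,165,215,250,300,7,"pics/t5c.png")
```

```text
[0.53375474 0.24759175 0.014     ] [0.57308988 0.23822084 0.084     ] [0.53399253 0.24805788 0.098     ] -13.399935602896237 0.04043596824768381
```

View pics/t5c.png

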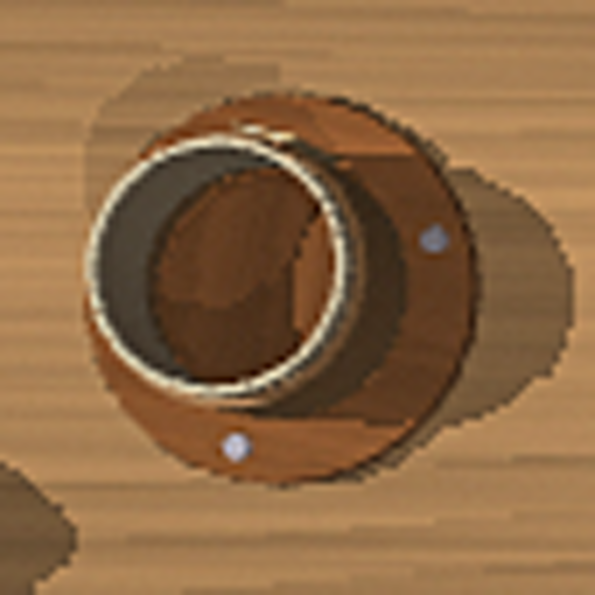

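Call:
drive_tool:
  dp:
    - [1.5,0,-3]
    - [3.4,0,-6.9]
    - [5.4,0,-11]
    - [7.4,0,-15]
    - [9.2,0,-18.7]
  twist: [-0.18,-0.36,-0.54,-0.72,-0.9]
  gripper: [255,255,255,255,255]

```text
t: 4.92
tool_pos: [0.5608, -0.0449, 0.2403]
ee_rot: [-0.518, 1.932, -1.929]
ft_force: [0.1, -0.7, -0.6]
width: 0.349
```

Run:
```python
from h import *
s=r.read_state(); M=R.from_rotvec(s["ee_rot"]).as_matrix(); print(s["t"],s["tool_pos"],M.round(3))
print(M.T@(np.array([.5525,.161,.247])-s["tool_pos"])*100, np.degrees(np.arctan2(M[1,2],M[0,2]))+13.4)
```

```text
4.925 [ 0.56079438 -0.04492006  0.24030461] [[-0.868 -0.004  0.497]
 [-0.497  0.    -0.868]
 [ 0.003 -1.    -0.003]]
[ -9.52085716  -0.65630217 -18.27811517] -46.77128735014592
```

Call:
drive_tool:
  dp:
    - [-2.2,-0.3,-4.5]
    - [-4.5,-0.5,-9]
    - [-7,-0.6,-13.6]
    - [-9.5,-0.6,-18.3]
    - [-9.5,-0.6,-18.3]
  twist: [-0.17,-0.34,-0.51,-0.68,-0.81]
  gripper: [255,255,255,255,255]

```text
t: 5.55
tool_pos: [0.5519, 0.1665, 0.2467]
ee_rot: [-1.093, 1.383, -1.372]
ft_force: [-0.2, -1.1, -0.4]
width: 0.353
```

Run:
```python
from h import *
s=r.read_state(); M=R.from_rotvec(s["ee_rot"]).as_matrix(); print(s["t"],s["tool_pos"],M.round(3),np.degrees(np.arctan2(M[1,2],M[0,2])),s["qpos"])
c=eyes.get_calibration("wrist");print(c["eye"],c["orientation"])
cv2.imwrite("pics/w6.png",eyes.get_image("wrist")[:,:,::-1])
im=eyes.get_image("side")[:,:,::-1];cv2.imwrite("pics/s6.png",im)
```

```text
5.55 [0.55188618 0.16648036 0.24665342] [[-0.229 -0.005  0.973]
 [-0.973  0.004 -0.229]
 [-0.003 -1.    -0.006]] -13.226482822311514 [ 0.11975581  0.43575068 -0.64242066  1.39977323  0.25408394  1.39340054
 -0.75362797]
[0.56754401 0.23033686 0.3809653 ] [-0.25842635  0.0355058  -0.22831231]
```

View pics/w6.png

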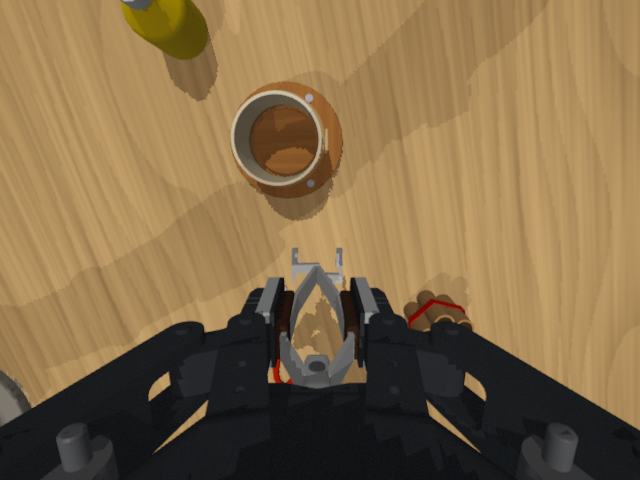

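View pics/s6.png

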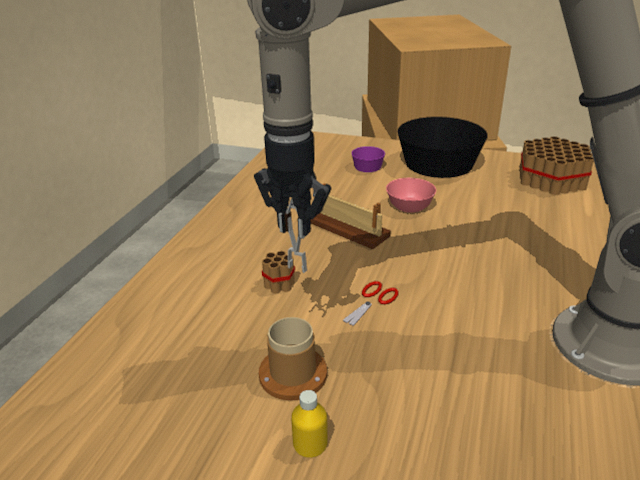

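Run:
```python
from h import *
im=cv2.imread("pics/w6.png");crop(im,225,75,350,290,2.75,"pics/w6c.png");crop(im,225,75,350,205,5,"pics/w6d.png")
```

```text
(no output)
```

View pics/w6d.png

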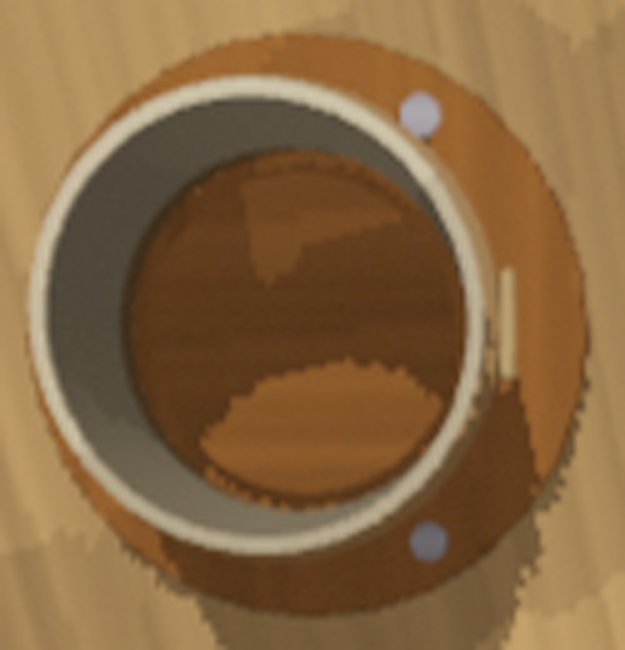

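View pics/w6c.png

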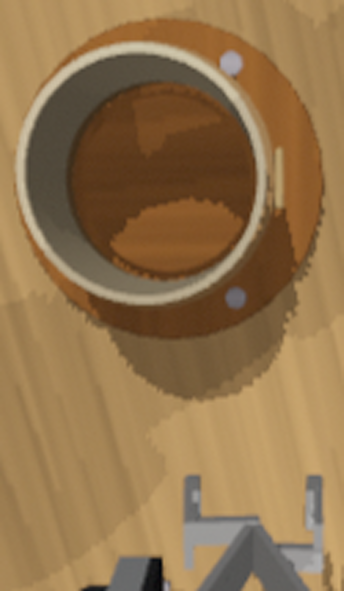

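```bash
cat > tube.py <<'E'
from h import *
from scipy.optimize import least_squares
def pale(im,box,thr=150,smax=75):
    x0,y0,x1,y1=box
    hsv=cv2.cvtColor(im,cv2.COLOR_BGR2HSV); m=((hsv[...,2]>thr)&(hsv[...,1]<smax)).astype(np.uint8)
    k=np.zeros_like(m);k[y0:y1,x0:x1]=m[y0:y1,x0:x1]
    return k
def circ(P):
    f=lambda q:np.hypot(P[:,0]-q[0],P[:,1]-q[1])-q[2]
    s=least_squares(f,[*P[:,:2].mean(0),.037],loss="soft_l1",f_scale=.0005);return s.x,np.sqrt(np.mean(f(s.x)**2))
E
python3 - <<'E'
from tube import *
im=cv2.imread("pics/w6.png");k=pale(im,(228,85,330,195))
n,l,st,ce=cv2.connectedComponentsWithStats(k);print(st,ce)
cv2.imwrite("pics/m6.png",cv2.resize(k[75:205,225:350]*255,None,fx=4,fy=4,interpolation=0))
E
```

```text
[[     0      0    640    480 306263]
 [   231     90     91     96    884]
 [   305     94      8      9     53]] [[319.62648116 239.82437317]
 [276.34049774 135.62895928]
 [308.49056604  97.58490566]]
```

View pics/m6.png

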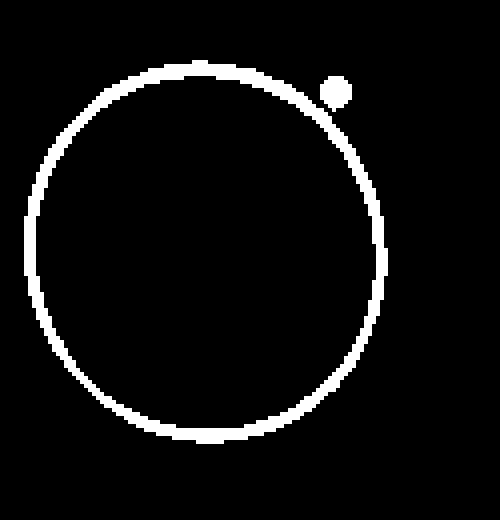

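Run:
```python
from tube import *
w=dict(camera_matrix=eyes.get_calibration("wrist")["camera_matrix"],eye=np.array([0.56754401,0.23033686,0.3809653]),orientation=np.array([-0.25842635,0.0355058,-0.22831231]))
t=eyes.get_calibration("top");sd=eyes.get_calibration("side")
im=cv2.imread("pics/w6.png");k=pale(im,(228,85,330,195));n,l,st,ce=cv2.connectedComponentsWithStats(k)
W=np.argwhere(l==1)[:,::-1]
it=cv2.imread("pics/t5.png");k=pale(it,(175,232,218,275));cv2.imwrite("pics/mt.png",cv2.resize(k[225:285,170:230]*255,None,fx=8,fy=8,interpolation=0));T=np.argwhere(k)[:,::-1]
for z in (.090,.094,.098,.102):
    o=[]
    for c,Q in ((w,W),(t,T)):
        P=np.array([plane(c,*q,z) for q in Q]); o.append(circ(P))
    print(z,[(x.round(4),e.round(4)) for x,e in o])
A=plane(w,225+508/5-.4,75+265/5-.4,.084);B=plane(w,225+508/5-.4,75+378/5-.4,.084);print("strip",A,B,(A+B)/2)
s=cv2.imread("pics/s6.png");crop(s,255,310,330,385,8,"pics/s6c.png")
```

```text
0.09 [(array([0.5346, 0.2475, 0.0368]), np.float64(0.0008)), (array([0.5348, 0.2503, 0.036 ]), np.float64(0.001))]
0.094 [(array([0.5351, 0.2473, 0.0363]), np.float64(0.0007)), (array([0.5345, 0.2494, 0.0359]), np.float64(0.001))]
0.098 [(array([0.5355, 0.2471, 0.0358]), np.float64(0.0007)), (array([0.5342, 0.2485, 0.0357]), np.float64(0.001))]
0.102 [(array([0.536 , 0.2468, 0.0353]), np.float64(0.0007)), (array([0.5339, 0.2476, 0.0356]), np.float64(0.001))]
strip [0.57804098 0.24725476 0.084     ] [0.57394034 0.22917474 0.084     ] [0.57599066 0.23821475 0.084     ]
```

View pics/s6c.png

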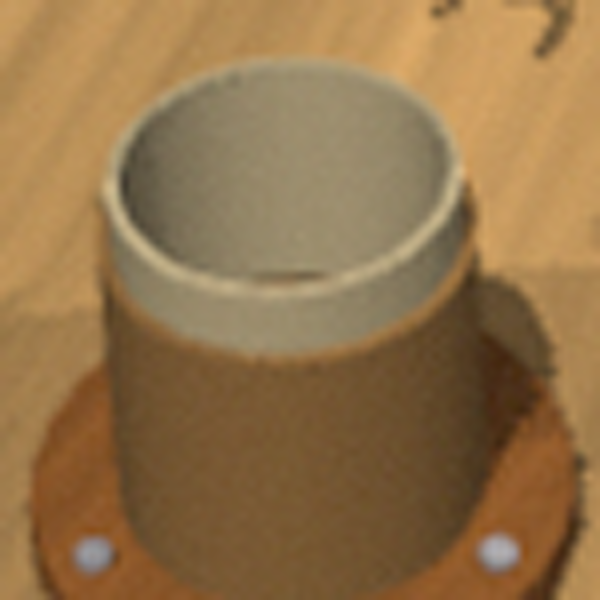

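View pics/mt.png

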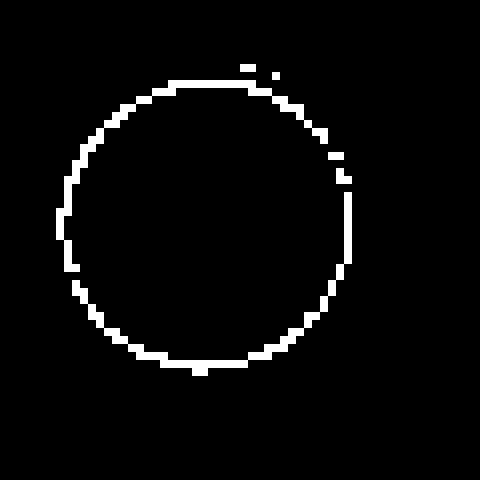

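Run:
```python
from tube import *
w=dict(camera_matrix=eyes.get_calibration("wrist")["camera_matrix"],eye=np.array([0.56754401,0.23033686,0.3809653]),orientation=np.array([-0.25842635,0.0355058,-0.22831231]))
s=r.read_state();M=R.from_rotvec(s["ee_rot"]).as_matrix();L=lambda p:(M.T@(p-s["tool_pos"])*100).round(2)
print(s["t"],s["tool_pos"])
g=lambda x,y:(225+x/2.75-.3,75+y/2.75-.3)
tz=s["tool_pos"][2]-.0483-.034
for p in ((185,475),(200,475),(306,475),(322,475)): print("tip",L(plane(w,*g(*p),tz)))
# fork underside / crossing
for p in ((185,517),(322,545)): print("arm",L(plane(w,*g(*p),tz+.034)))
sd=eyes.get_calibration("side");C=np.array([.5355,.2471]);
d=sd["eye"][:2]-C;d/=np.linalg.norm(d)
for v,rad in ((346.1,.037),(354.2,.040)):
    e,u=ray(sd,289,v);tt=(C@d+rad-e[:2]@d)/(u[:2]@d);print("side z",e+tt*u)
a=np.radians(-12.7);S=np.array([.5355+.0385*np.cos(a),.2471+.0385*np.sin(a),.098]);print("seam",S,L(S))
```

```text
5.65 [0.55380021 0.16016714 0.24625897]
tip [-0.76  8.24 -2.05]
tip [-0.77  8.23 -1.68]
tip [-0.81  8.22  0.94]
tip [-0.81  8.22  1.34]
arm [-0.83  4.84 -1.8 ]
arm [-0.25  4.83  1.12]
side z [0.52403636 0.28243042 0.10221535]
side z [0.52363266 0.28551843 0.08758255]
seam [0.57305808 0.23863592 0.098     ] [-8.11 14.81  0.03]
```

Run:
```python
from tube import *
s=r.read_state();w=eyes.get_calibration("wrist");im=eyes.get_image("wrist")[:,:,::-1]
cv2.imwrite("pics/w7.png",im);crop(im,225,75,350,205,4,"pics/w7d.png");crop(im,270,230,365,400,3.5,"pics/w7e.png")
M=R.from_rotvec(s["ee_rot"]).as_matrix()
print(s["tool_pos"],np.abs(s["joint_velocities"]).max(),np.degrees(np.arctan2(M[1,2],M[0,2])),M.round(4))
np.savez("w7.npz",K=w["camera_matrix"],e=w["eye"],o=w["orientation"],p=s["tool_pos"],M=M)
k=pale(im,(220,70,345,200));n,l,st,ce=cv2.connectedComponentsWithStats(k);i=1+np.argmax(st[1:,4]);print(st[i])
Q=np.argwhere(l==i)[:,::-1]
for z in (.096,.098,.1):
    x,e=circ(np.array([plane(w,*q,z) for q in Q]));print(z,x,e)
```

```text
[0.55380021 0.16016714 0.24625897] 0.06952665429347316 -13.98629779911596 [[-0.2417 -0.0042  0.9703]
 [-0.9704 -0.001  -0.2417]
 [ 0.0019 -1.     -0.0038]]
[224  82  92  97 921]
0.096 [0.53530635 0.24728057 0.03611563] 0.000750969962427724
0.098 [0.53555196 0.24712001 0.03586155] 0.0007456868593712876
0.1 [0.53579758 0.24695945 0.03560747] 0.0007404037599104107
```

View pics/w7d.png

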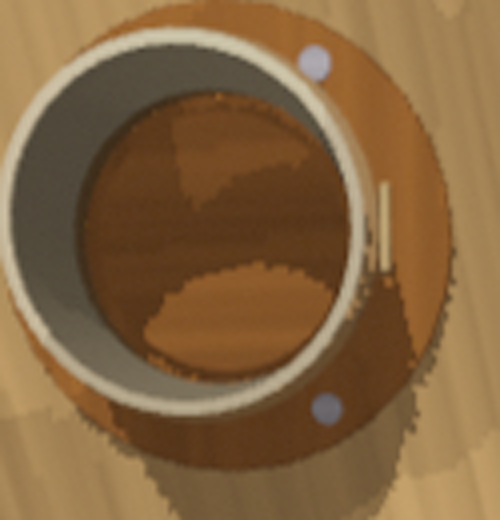

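View pics/w7e.png

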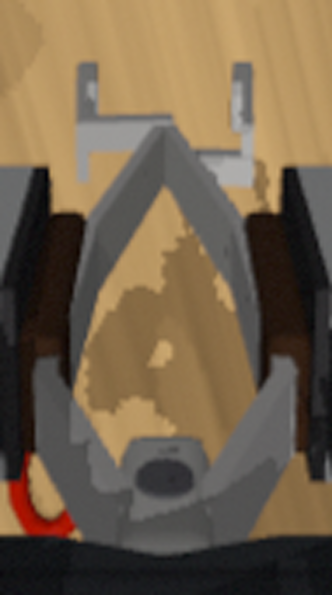

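Run:
```python
from tube import *
d=np.load("w7.npz");w=dict(camera_matrix=d["K"],eye=d["e"],orientation=d["o"]);M=d["M"];p0=d["p"]
L=lambda p:(M.T@(p-p0)*100).round(2)
g=lambda x,y:(270+x/3.5-.35,230+y/3.5-.35)
for q in ((77,62),(97,62),(233,62),(253,62)): print("tip",L(plane(w,*g(*q),p0[2]-.0823)))
h=lambda x,y:(225+x/4-.4,75+y/4-.4)
A,B=[plane(w,*h(384.5,y),.084) for y in (182,271)];m=(A+B)/2
C=np.array([.5356,.2471,.0985]);u=(m-C)[:2];print(A,B,L(m),np.degrees(np.arctan2(u[1],u[0])),np.linalg.norm(u),np.degrees(np.arctan2(*(A-B)[1::-1]))-90)
a=np.radians(-13);S=C+.0385*np.array([np.cos(a),np.sin(a),0]);print(S,L(S))
```

```text
tip [-0.2   8.24 -1.71]
tip [-0.2   8.23 -1.32]
tip [-0.2   8.22  1.32]
tip [-0.2   8.22  1.71]
[0.57807702 0.24669348 0.084     ] [0.57379009 0.22921284 0.084     ] [-8.11 16.21  0.33] -12.777412086454438 0.04135770924337451 -13.77921928879725
[0.57311325 0.23843938 0.0985    ] [-8.09 14.76  0.04]
```

Run:
```python
from tube import *
sd=eyes.get_calibration("side");d=np.load("w7.npz");M=d["M"];p0=d["p"]
im=eyes.get_image("side")[:,:,::-1];cv2.imwrite("pics/s7.png",im)
s=r.read_state();p0=s["tool_pos"];M=R.from_rotvec(s["ee_rot"]).as_matrix();print(p0)
x0,y0,k=255,190,6.;z=cv2.resize(im[y0:y0+100,x0:x0+80],None,fx=k,fy=k,interpolation=2)
for x in (0,.003):
  for (yy,zz) in ((.0823,.0145),(.0823,-.0145),(.0483,0),(-.0117,0)):
    P=p0+M@np.array([x,yy,zz]);q=(proj(sd,P)-[x0,y0]+.5)*k;cv2.circle(z,tuple(int(v) for v in q),2,(0,0,255) if x==0 else (0,255,0),-1)
cv2.imwrite("pics/s7c.png",z)
```

```text
[0.55480796 0.15796341 0.24672264]
```

View pics/s7c.png

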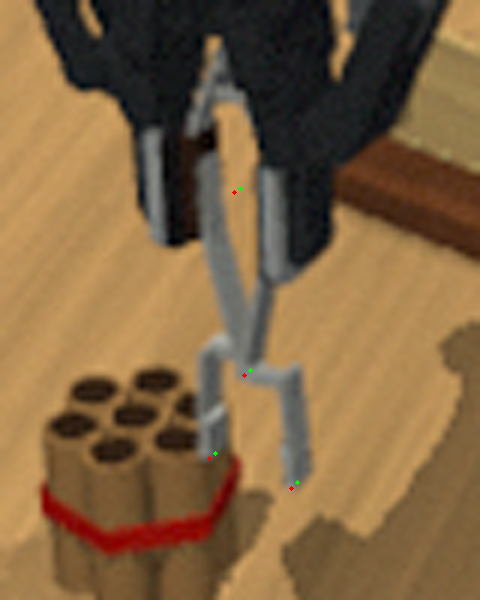

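Run:
```python
from tube import *
s=r.read_state();M=R.from_rotvec(s["ee_rot"]).as_matrix();print(s["t"],s["tool_pos"],M.T@(np.array([.5736,.2404,.195])-s["tool_pos"])*100,np.degrees(np.arctan2(M[1,2],M[0,2])))
```

```text
5.75 [0.55480796 0.15796341 0.24672264] [-8.46425918  5.15305107 -0.20979811] -14.345455724349858
```

Call:
drive_tool:
  dp:
    - [-3,0,0]
    - [-6,1,-0.1]
    - [-8,2.5,-0.2]
    - [-8.4,4,-0.2]
    - [-8.4,4.5,-0.2]
  twist: [-0.01,-0.02,-0.02,-0.02,-0.02]
  gripper: [255,255,255,255,255]

```text
t: 6.38
tool_pos: [0.5735, 0.2392, 0.2014]
ee_rot: [-1.096, 1.376, -1.377]
ft_force: [0.5, 0.3, -0.3]
width: 0.352
```

Call:
drive_tool:
  dp:
    - [0,0,0]
    - [0,0,0]
    - [0,0,0]
    - [0,0,0]
    - [0,0,0]
  twist: [0,0,0,0,0]
  gripper: [255,255,255,255,255]

```text
t: 7.0
tool_pos: [0.5739, 0.2414, 0.2035]
ee_rot: [-1.093, 1.374, -1.374]
ft_force: [0.7, -0.0, -0.9]
width: 0.355
```

```bash
cat > look.py <<'E'
from tube import *
import sys
def look(n):
    s=r.read_state();M=R.from_rotvec(s["ee_rot"]).as_matrix();w=eyes.get_calibration("wrist")
    im=eyes.get_image("wrist")[:,:,::-1];cv2.imwrite(f"pics/w{n}.png",im)
    print(s["t"],s["tool_pos"],s["ft_force"].round(2) if hasattr(s["ft_force"],"round") else s["ft_force"],s["width"]*85,"ang",np.degrees(np.arctan2(M[1,2],M[0,2])),"tilt",M[2].round(4))
    np.savez(f"w{n}.npz",K=w["camera_matrix"],e=w["eye"],o=w["orientation"],p=s["tool_pos"],M=M)
    si=eyes.get_image("side")[:,:,::-1];cv2.imwrite(f"pics/s{n}.png",si)
    a=cv2.resize(im[150:400,190:440],(400,400),interpolation=2)
    b=cv2.resize(si[250:390,240:360],(343,400),interpolation=2)
    cv2.imwrite(f"pics/l{n}.png",np.hstack([a,b]))
look(sys.argv[1])
E
python3 look.py 8
```

```text
7.0 [0.57387184 0.24136803 0.20346596] [ 0.75 -0.04 -0.95] 30.16703222796262 ang -13.00107628289544 tilt [-2.e-04 -1.e+00  2.e-04]
```

View pics/l8.png

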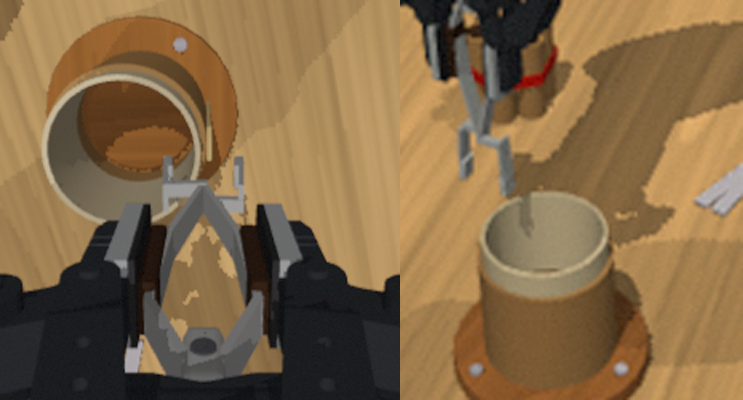

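Run:
```python
from tube import *
im=cv2.imread("pics/w8.png");crop(im,270,190,360,290,6,"pics/w8c.png")
```

```text
(no output)
```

View pics/w8c.png

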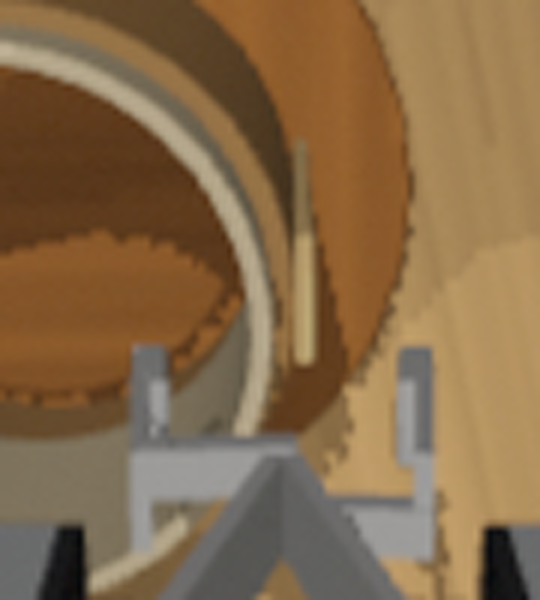

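Run:
```python
from tube import *
d=np.load("w8.npz");w=dict(camera_matrix=d["K"],eye=d["e"],orientation=d["o"]);M=d["M"];p0=d["p"]
L=lambda p:(M.T@(p-p0)*100).round(2)
g=lambda x,y:(270+x/6-.4,190+y/6-.4)
for q in ((132,346),(432,346),(282,346)): print("tip",[L(plane(w,*g(*q),p0[2]-h)) for h in (.0783,.0823,.0863)])
A,B=[plane(w,*g(*q),.084) for q in ((300,140),(306,365))];print("strip",L(A),L(B),L((A+B)/2),np.degrees(np.arctan2(*(A-B)[1::-1]))-90, np.linalg.norm(A-B))
im=cv2.imread("pics/w8.png");k=pale(im,(205,190,318,290));n,l,st,ce=cv2.connectedComponentsWithStats(k);i=1+np.argmax(st[1:,4]);print(st[i])
Q=np.argwhere(l==i)[:,::-1];Q=Q[Q[:,1]<245]
for z in (.0965,.0985,.1):
  x,e=circ(np.array([plane(w,*q,z) for q in Q]));print(x,e,L(np.array([x[0],x[1],z])))
```

```text
tip [array([-0.32,  7.83, -1.68]), array([-0.21,  8.23, -1.71]), array([-0.09,  8.63, -1.74])]
tip [array([-0.33,  7.83,  1.65]), array([-0.21,  8.23,  1.68]), array([-0.09,  8.63,  1.72])]
tip [array([-0.32,  7.83, -0.01]), array([-0.21,  8.23, -0.01]), array([-0.09,  8.63, -0.01])]
strip [-1.88 11.95  0.22] [ 1.16 11.95  0.3 ] [-0.36 11.95  0.26] -11.339181294591654 0.030359879162371477
[216 196  99  94 722]
[0.53512733 0.24643112 0.0361323 ] 0.0007136270663288696 [ 0.38 10.7  -3.89]
[0.535571   0.24692342 0.03583253] 0.0007077080849062068 [ 0.32 10.5  -3.86]
[0.53590375 0.24729265 0.0356077 ] 0.0007032688536514018 [ 0.28 10.35 -3.84]
```

Call:
drive_tool:
  dp:
    - [0,1.5,0]
    - [0,3,0]
    - [0,4,0]
    - [0,4.5,0]
    - [0,4.5,0]
  twist: [0,0,0,0,0]
  gripper: [255,255,255,255,255]

```text
t: 7.72
tool_pos: [0.5737, 0.2412, 0.1578]
ee_rot: [-1.094, 1.375, -1.374]
ft_force: [1.1, -0.1, -0.5]
width: 0.351
```

```bash
python3 look.py 9
python3 - <<'E'
from tube import *
im=cv2.imread("pics/w9.png");s=cv2.imread("pics/s9.png")
a=cv2.resize(im[190:290,270:360],(450,500),interpolation=2);b=cv2.resize(s[280:370,255:325],(388,500),interpolation=2)
cv2.imwrite("pics/l9.png",np.hstack([a,b])[:,:800])
E
```

```text
7.725 [0.57366791 0.24120712 0.15777752] [ 1.12 -0.09 -0.5 ] 29.846704405748323 ang -12.997453007995814 tilt [ 4.e-04 -1.e+00 -7.e-04]
```

View pics/l9.png

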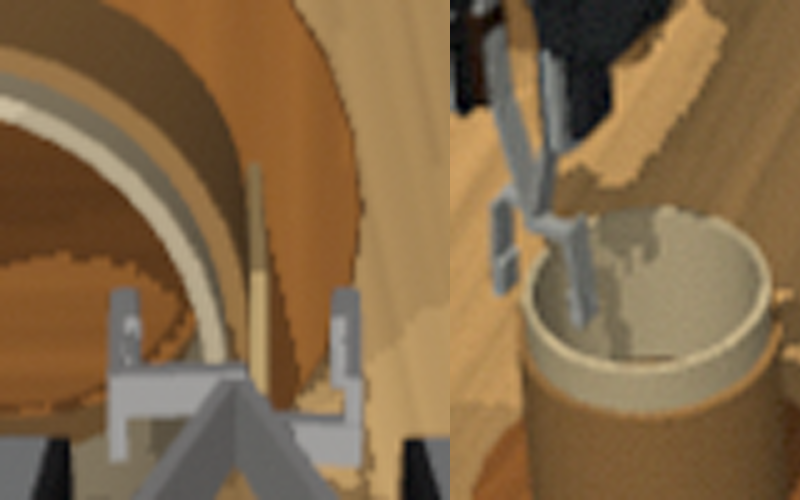

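Call:
drive_tool:
  dp:
    - [0,0.15,0]
    - [0,0.3,0]
    - [0,0.45,0]
    - [0,0.5,0]
    - [0,0.5,0]
  twist: [0,0,0,0,0]
  gripper: [255,255,255,255,255]

```text
t: 8.45
tool_pos: [0.5738, 0.2413, 0.1532]
ee_rot: [-1.093, 1.374, -1.374]
ft_force: [-0.4, -0.1, -0.7]
width: 0.354
```

Call:
drive_tool:
  dp:
    - [0,0.06,0]
    - [0,0.12,0]
    - [0,0.18,0]
    - [0,0.2,0]
    - [0,0.2,0]
  twist: [0,0,0,0,0]
  gripper: [255,255,255,255,255]

```text
t: 9.07
tool_pos: [0.5738, 0.2413, 0.1512]
ee_rot: [-1.093, 1.374, -1.374]
ft_force: [0.1, -0.7, -0.3]
width: 0.351
```

Call:
drive_tool:
  dp:
    - [0,0.05,0]
    - [0,0.1,0]
    - [0,0.1,0]
    - [0,0.1,0]
    - [0,0.1,0]
  twist: [0,0,0,0,0]
  gripper: [255,255,255,255,255]

```text
t: 9.7
tool_pos: [0.5739, 0.2413, 0.1503]
ee_rot: [-1.093, 1.374, -1.374]
ft_force: [-0.5, -0.1, 0.0]
width: 0.35
```

Run:
```python
from tube import *
s=r.read_state();print(s["t"],s["tool_pos"],s["ft_force"])
im=eyes.get_image("side")[:,:,::-1]
crop(im,265,290,320,350,9,"pics/s10.png")
s=r.read_state();print(s["t"],s["tool_pos"],s["ft_force"])
```

```text
9.7 [0.5738645  0.24131386 0.15027927] [-0.48429642 -0.0710735   0.04928893]
9.75 [0.57383822 0.24129397 0.15026098] [-0.25269549 -0.38783163  0.29294983]
```

View pics/s10.png

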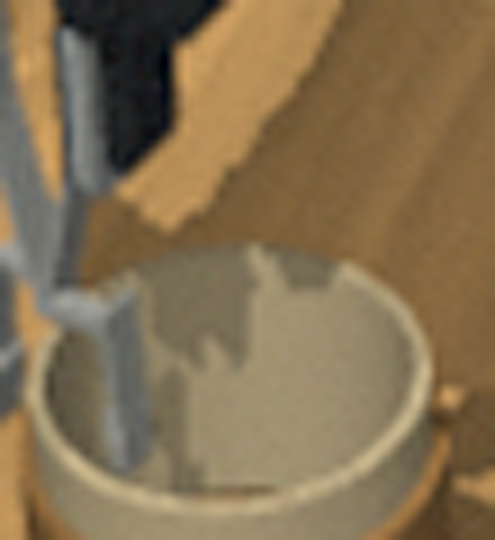

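Call:
drive_tool:
  dp:
    - [0,0.05,0]
    - [0,0.1,0]
    - [0,0.1,0]
    - [0,0.1,0]
    - [0,0.1,0]
  twist: [0,0,0,0,0]
  gripper: [255,255,255,255,255]

```text
t: 10.38
tool_pos: [0.5738, 0.2413, 0.1493]
ee_rot: [-1.093, 1.374, -1.374]
ft_force: [0.3, 0.3, -0.7]
width: 0.347
```

Call:
drive_tool:
  dp:
    - [0,0.05,0]
    - [0,0.1,0]
    - [0,0.1,0]
    - [0,0.1,0]
    - [0,0.1,0]
  twist: [0,0,0,0,0]
  gripper: [255,255,255,255,255]

```text
t: 11.0
tool_pos: [0.5738, 0.2413, 0.1483]
ee_rot: [-1.093, 1.374, -1.374]
ft_force: [-0.3, 0.8, -0.2]
width: 0.352
```

Call:
drive_tool:
  dp:
    - [0,0.05,0]
    - [0,0.1,0]
    - [0,0.1,0]
    - [0,0.1,0]
    - [0,0.1,0]
  twist: [0,0,0,0,0]
  gripper: [255,255,255,255,255]

```text
t: 11.62
tool_pos: [0.5741, 0.2415, 0.1478]
ee_rot: [-1.092, 1.374, -1.374]
ft_force: [-0.5, -0.4, 4.4]
width: 0.347
```

Call:
drive_tool:
  dp:
    - [0,0,0]
    - [0,0,0]
    - [0,0,0]
    - [0,0,0]
    - [0,0,0]
  twist: [0,0,0,0,0]
  gripper: [255,255,255,255,255]

```text
t: 12.25
tool_pos: [0.5741, 0.2414, 0.1477]
ee_rot: [-1.092, 1.374, -1.374]
ft_force: [0.0, -0.6, 5.6]
width: 0.351
```

```bash
python3 look.py 11
python3 - <<'E'
from tube import *
im=cv2.imread("pics/w11.png");s=cv2.imread("pics/s11.png")
a=cv2.resize(im[190:290,270:360],(450,500),interpolation=2);b=cv2.resize(s[280:370,255:325],(388,500),interpolation=2)
cv2.imwrite("pics/l11.png",np.hstack([a,b])[:,:800]);print(r.read_state()["ft_force"])
E
```

```text
12.25 [0.57413858 0.24144777 0.14770883] [ 0.01 -0.62  5.58] 29.869719961837827 ang -13.005401685979733 tilt [-5.e-04 -1.e+00  7.e-04]
[-0.45953227 -0.87756195  5.65916343]
```

View pics/l11.png

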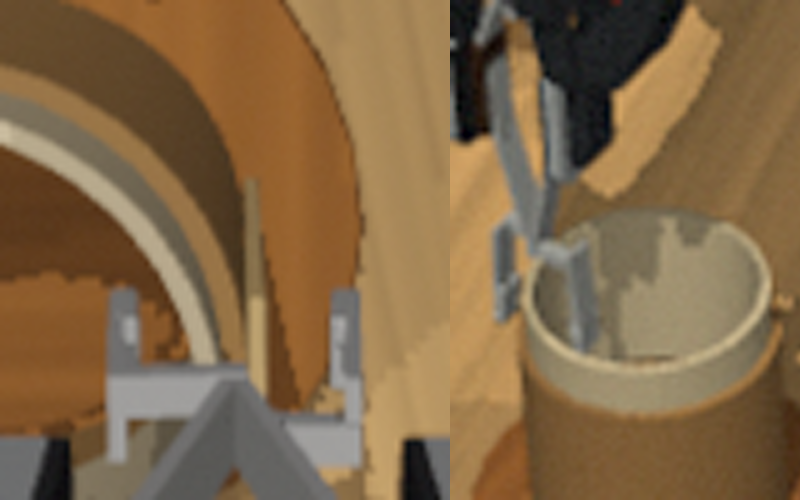

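Call:
drive_tool:
  dp:
    - [0,0,0]
    - [0,0,0]
    - [0,0,0]
    - [0,0,0]
    - [0,0,0]
  twist: [0,0,0,0,0]
  gripper: [164,160,156,152,148]

```text
t: 12.98
tool_pos: [0.5739, 0.2419, 0.1479]
ee_rot: [-1.092, 1.374, -1.374]
ft_force: [-0.3, 0.8, 5.5]
width: 0.423
```

Run:
```python
from h import *
s=r.read_state();print(s["width"]*85,s["ft_force"],s["tool_pos"])
```

```text
35.93955005215931 [-0.27779559  0.77766501  5.54428052] [0.57387314 0.24192256 0.14788654]
```

Call:
drive_tool:
  dp:
    - [0,0,0]
    - [0,0,0]
    - [0,0,0]
    - [0,0,0]
    - [0,0,0]
  twist: [0,0,0,0,0]
  gripper: [144,140,135,130,125]

```text
t: 13.6
tool_pos: [0.5734, 0.2412, 0.1467]
ee_rot: [-1.094, 1.375, -1.374]
ft_force: [-0.0, -0.1, 0.8]
width: 0.512
```

```bash
python3 look.py 12
python3 - <<'E'
from tube import *
im=cv2.imread("pics/w12.png");s=cv2.imread("pics/s12.png")
a=cv2.resize(im[190:400,230:410],(429,500),interpolation=2);b=cv2.resize(s[270:360,255:325],(388,500),interpolation=2)
cv2.imwrite("pics/l12.png",np.hstack([a,b])[:,:800])
E
```

```text
13.6 [0.57344729 0.24115502 0.1467225 ] [-0.01 -0.07  0.76] 43.509715880345375 ang -12.998133372862887 tilt [ 7.e-04 -1.e+00 -1.e-03]
```

View pics/l12.png

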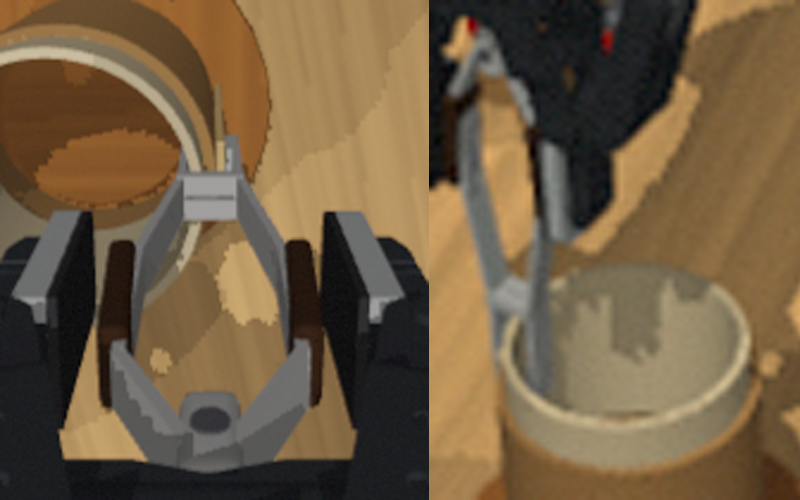

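Call:
drive_tool:
  dp:
    - [0,0,0]
    - [0,0,0]
    - [0,0,0]
    - [0,-1,0]
    - [0,-2,0]
  twist: [0,0,0,0,0]
  gripper: [80,40,20,10,10]

```text
t: 14.32
tool_pos: [0.574, 0.2415, 0.1682]
ee_rot: [-1.093, 1.374, -1.374]
ft_force: [0.5, -0.5, -0.3]
width: 0.958
```

Call:
drive_tool:
  dp:
    - [0,-3,0]
    - [0,-6,0]
    - [0,-10,0]
    - [0,-13,0]
    - [0,-13,0]
  twist: [0,0,0,0,0]
  gripper: [10,10,10,10,10]

```text
t: 14.95
tool_pos: [0.575, 0.2427, 0.3015]
ee_rot: [-1.085, 1.372, -1.374]
ft_force: [0.3, 0.3, -0.8]
width: 0.964
```

```bash
python3 look.py 13
python3 - <<'E'
from tube import *
im=cv2.imread("pics/w13.png");s=cv2.imread("pics/s13.png")
a=cv2.resize(im[130:400,190:430],(444,500),interpolation=2);b=cv2.resize(s[250:370,245:335],(375,500),interpolation=2)
cv2.imwrite("pics/l13.png",np.hstack([a,b])[:,:800])
cv2.imwrite("pics/t13.png",eyes.get_image("top")[:,:,::-1])
E
```

```text
14.95 [0.57498954 0.24268203 0.30147822] [ 0.27  0.27 -0.77] 81.90642936965496 ang -12.999429311607326 tilt [-0.0052 -1.      0.0057]
```

View pics/l13.png

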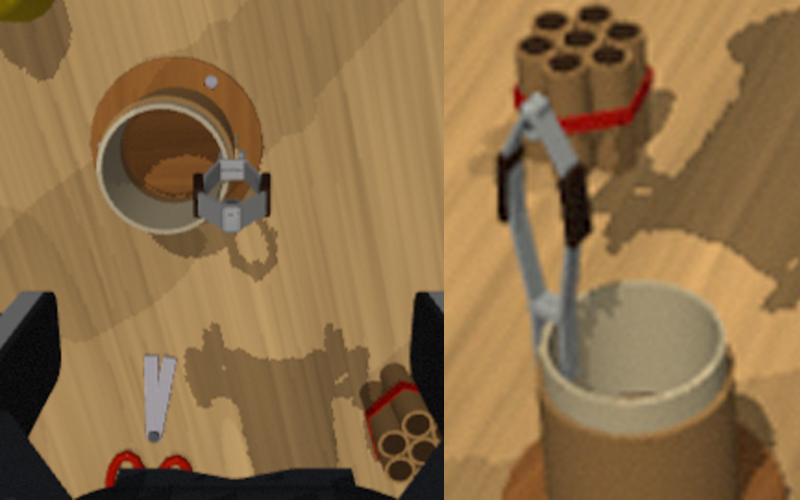

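Run:
```python
from tube import *
d=np.load("w13.npz");w=dict(camera_matrix=d["K"],eye=d["e"],orientation=d["o"])
im=cv2.imread("pics/w13.png");k=pale(im,(240,185,320,258));n,l,st,ce=cv2.connectedComponentsWithStats(k);i=1+np.argmax(st[1:,4])
Q=np.argwhere(l==i)[:,::-1];Q=Q[Q[:,0]<290]
for z in (.0945,.0965,.0985): print(z,*circ(np.array([plane(w,*q,z) for q in Q])))
sd=eyes.get_calibration("side")
tw=(190+232/1.85,130+216/1.85);ts=(245+534/4.17-444/4.17,250+102/4.17)
print(tri([ray(w,*tw),ray(sd,*ts)]))
a,b=cv2.imread("pics/top0.png"),cv2.imread("pics/t13.png");cv2.imwrite("pics/tcmp.png",np.hstack([a[170:330,100:480],b[170:330,100:480]]))
s=r.read_state();print(s["t"],s["joint_velocities"])
```

```text
0.0945 [0.53491923 0.24604976 0.03622677] 0.0005894339903500451
0.0965 [0.535235   0.24640462 0.03601452] 0.0005859812662601289
0.0985 [0.53555077 0.24675948 0.03580226] 0.0005825285528209339
(array([0.57344877, 0.24091203, 0.20438459]), [np.float64(0.0009037086378519214), np.float64(0.0009037086378519969)])
15.1 [ 3.17044715e-03  1.09559587e-02  3.73047917e-03  1.88768347e-02
  5.45421814e-04  9.02837665e-05 -1.66730690e-03]
```

View pics/tcmp.png

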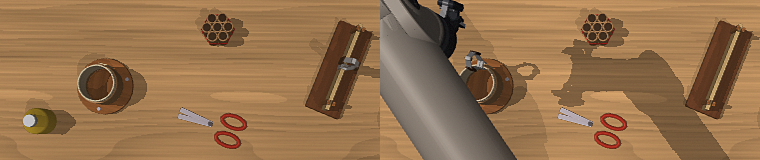

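```bash
python3 -c "
from station import r
print(r.close_job())"
```

```text
the job is handed in; nothing more can be done
None
```

The tweezers are clamped on the lap seam and standing upright, and I handed the job in at about 15 s of the 40 s. No verdict was reported.

I squeezed them open to the stop at 30 N and lifted them off the rail. I lined them up on the seam, which the camera put at about (0.573, 0.239) and −13°. I then lowered them in 1 mm steps until the fork pressed on the sleeve. It held at roughly 5 to 6 N for over half a second, below the 9 N at which the glue gives. I opened the gripper slowly and backed straight up.

**Last checks:**
- **Position:** the tail was measured at (0.573, 0.241, 0.204), about 2 mm from the estimated seam middle. The height matches the 0.2035 m expected with the fork on the sleeve rim.
- **Sleeve:** its rim still measures about 98.5 mm high, the same as before contact.
- **Surroundings:** the bundle, scissors and rail look unmoved in the top view. The arm hid the bowl, and the glue bottle shows only as an edge in the last wrist picture, but the gripper did not go near either.

**Disagreements:**
- **Side camera height:** it read the tube rim about 3.6 mm too high, so I judged the final height by touch instead.
- **First tail estimate:** the first top and side triangulation of the tail was over 10 mm off because I picked the wrong pixel, and I corrected it with the wrist camera.

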